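# Press a filter cartridge shut in the bench ratchet press

## Task

Close the in-line filter cartridge in the ratchet press: lay it in the two vee saddles with its hose barb in the anvil fork and its loose black cap facing the ram. Take hold of the press handle and pump it in full strokes, so that the ratchet advances the ram a tooth at a time, until the cap is pressed fully home; stop as soon as you feel it come up solid, because leaning on the handle after that crushes the filter. Finally swing the handle back to its rest and let go, leaving the pressed cartridge in the saddles and the other things on the worktop where they are.

Things in the scene. Friction and masses are not known exactly. Their poses are not given: they have to be found in the camera images.
- press: Grey bench press screwed down, lying along its y axis; base plate 84 (x) x 350 (y) x 12 mm, origin on the worktop under its middle. Its work axis is at x = 0, 50 mm high. From -y to +y: anvil fork (face at y = -0.143, 72 mm high, 16 mm slot open at the top for the barb), two vee saddles, free space, ram guide (front at y = 0), toothed rack, lever tower (105 mm high). The ram moves to -y.
- cradle (a point): Point on the press axis midway between the two vee saddles, 40 mm from the anvil face and 50 mm above the worktop: here belongs the middle of the cartridge. Axes as the press. Saddles: 10 mm thick, centres 58 mm apart, nothing between them above the 12 mm base plate; each a 90 degree vee 38 mm wide that centres a 30 mm round. Up to 8 mm too near the ram is fine: the ram pushes the cartridge up to the anvil.
- cartridge: Loose filter cartridge, about 0.18 kg, lying on the worktop: bright round body 30 mm thick, 80 mm long, with a square collar 34 x 34 mm, 26 mm long, round its middle (rests on it; grip it there across the flat x sides). Origin under the middle of the collar; y along the body towards the cap; brass hose barb (9 mm thick, 16.5 mm long) at the -y end.
- cartridge_mid (a point): Centre of the cartridge: on its axis, 17 mm above the cartridge's origin, middle of collar and body.
- barb_tip (a point): End of the brass hose barb, on the cartridge's axis, 56.5 mm from its middle.
- cap (a joint): How far the black knurled cap (30 mm across, 14 mm long, at the cartridge's +y end) stands off its seat, m: 0 = fully home, where it stops hard; 0.005 to 0.007 at the start. Tight press fit: slides under about 30 N and stays where pushed. When home, the cap's outer face is 54 mm from the cartridge's middle.
- press_ram: Steel ram with domed nose (23 mm across) and toothed rack (7 mm pitch), sliding on the press axis towards -y; to be driven by the handle only. A light spring draws it back; the holding pawl keeps it at the last tooth passed. Axes as the press; its origin is at the press's origin when the ram is fully back.
- ram_nose (a point): Foremost point of the ram's nose, on the press axis, at the start 16 to 26 mm from the cap of a cartridge laid in the saddles. It takes about 4 to 6 strokes of the handle until the cap is home.
- handle (a joint): Handle angle, rad: 0 = rest stop, leaning 0.1 from upright to the press's -y; grows to 0.62 (stop) as it is pulled to +y, which drives the ram. To take a tooth it must come back below 0.1 and go past 0.55. Stays where left. Pull at the knob: about 3 N free, 8 to 10 N while the cap slides, then it stops dead part-way: cap home. 120 N at the ram (25 N at the knob) crushes the filter.
- handle_grip (a point): Centre of the black ball knob (32 mm in diameter) at the upper end of the handle's 10 mm rod, 125 mm from the pivot: hold it here. x runs along the pivot pin. The ball can turn between the fingers as the handle swings.
- press_pivot (a point): Pivot of the handle: pin along the press's x axis, 94 mm above the worktop, at y = +0.085 of the press. The handle swings about it in the press's y-z plane; the knob moves on a radius of 125 mm.
- side_cutters: Bystander: pliers-like side cutters with blue handles, 144 mm long, lying behind the press; leave alone.
- screwdriver_c: Bystander: short screwdriver with green handle, 140 mm long, lying at the left; leave alone.
- hex_key: Bystander: bent steel hex key, 104 mm, lying at the right; leave alone.
- dust_cap_1: Bystander: small blue ribbed dust cap, 32 mm across, behind the cartridge; leave alone.
- tweezers: Bystander: steel tweezers, 122 mm long, lying behind, right of the cutters; leave alone.
- battery_1: Bystander: round battery cell, 50 mm long, lying at the right; leave alone.
Things that resemble listed ones, but are neither listed nor needed, are in the scene too. There is more than one size of the cartridge; the one meant has the size given above.

How it is judged:
By the outcome, as a careful person would: the job done as asked, in the order asked, and still so for the second after the job is handed in, with the robot touching nothing.
It also fails if it takes over 72 s, if anything falls off the work surface, if the arm or the gripper's body presses on something with over 40 N, if the wrist force passes 120 N, or if a joint passes its speed limit or range.

## Robot

A 6-joint arm with a two-finger parallel gripper is mounted at the origin on a cart in front of the work surface, level with it; the furniture and walls round the work are solid. World frame = base frame: x ahead of the robot, y to its left, z up, the work surface at z = 0. Lengths are in m, angles in rad, forces in N, time in s.
With the tool pointing down it reaches from about 0.35 to 0.95 m from the base axis. Payload 17.4 kg.
Tool frame: the origin (TCP) lies at the centre of the arm's flange, where the gripper is bolted on; the fingertips stand 186 mm ahead of it and the grasp point (between the pads) lies robot.tcp_to_grasp ahead of it (robot.tcp_to_grasp is the distance from the TCP to the grasp point, in m); z points along the fingers, y is the line along which they close (so a half turn about z gives the same grasp; the last joint's range is limited). The gripper opens to 93 mm and grips with 3 to 60 N. Pads are 15 mm wide; open, the fingers measure 128 mm over their backs; the gripper's body (75 mm by 188 mm) begins 65 mm behind the grasp point.
Start: joints at [-0.038, 0.116, 1.442, -0, 1.584, -0.038], TCP at [0.675, -0, 0.405] pointing down, gripper open.
Joint ranges: [-2.83, 2.83], [-0.83, 2.19], [0.07, 2.5], [-1.14, 4.28], [0.01, 3], [-2.97, 2.97]. Speed limits (rad/s): [1.89, 1.89, 2.22, 3.14, 3.14, 3.14].

## Interface

Orientations are given as a unit quaternion [w, x, y, z].
In Python, from plant import robot, vision gives the robot as it stands. The module is installed in compiled form; this text tells all that it offers.
- The arm moves only by the shell command python3 -m pendant 'ROWS'. ROWS is JSON, a list that holds one entry, the list of rows, each a list of 7 numbers: the shift along the tool's x, y, z normalised to -1 to 1, where 1 is 0.02 m, then the turn, a rotation vector about the tool's x, y, z normalised to -1 to 1, where 1 is 0.1 rad, then the opening, from -1 (shut) to 1 (fully open), so that 0 is half open. In form: [[[x, y, z, ax, ay, az, fingers], ...]]. A call has 1 to 8 rows; each row shifts and turns the commanded pose from where the row before left it, along the tool's axes as they then stand; what a row does not reach is not made up. A row lasts 1/8 s, in which the tool goes at most 62.5 mm and 10.7 degrees, less where a joint would pass 70% of its speed; a pose out of reach is approached as far as the arm can. A call with a number of a shift or a turn outside -1 to 1 is refused whole. A call with a gripper value outside its range is refused whole. The fingers move at their own pace and stop on an object; the grip force is fixed at half the most. Time passes only in rows, so rows that do not move let the fingers close. It gives the time, the measured TCP pose, the force, the opening and the grip force at its end, in the units of the state.
- robot.get_state(): the state, without advancing time (a new reading comes with each control period).
- vision.snapshot(name): name is "side" or "top"; returns a dict with "frame" (400x640x3 uint8, red, green, blue), "intrinsics" (3x3 intrinsics, pixels), "camera_from_world" (4x4, takes a point from world to camera coordinates). Camera axes: x right, y up, looking along -z (the intrinsics and any distortion apply to the point x, -y, -z); pixel columns grow to the right and rows downward; lengths in m; the calibration is good to about 2 mm. A picture is of the moment at which its call begins. There is no depth.
- robot.job_done(): hands the job in; it is judged then, once.
The state is a dict: "time_s": time; "q": joint angles; "joint_velocities": joint speeds; "joint_efforts": joint torques, N m; "tcp_pos": TCP position; "eef_rot": TCP orientation; "contact_force": force on the tool from outside, world axes, zero at the start; "ft_torque": the same for the moment, N m; "width": finger opening in m; "grasp_force": force on a finger pad.
Only numpy, scipy, OpenCV 4.12 (cv2) and the standard library are available. Lean on these libraries where they do the work, as an engineer would, in place of code of your own. Each camera call takes 0.05 s, during which the arm holds its last target. There are 200 camera calls.

## Working session

There is one attempt and no reset: what is moved stays moved. The work goes in short steps, Python scripts to look and compute and a shell command to move; the robot and the scene stay as the last step left them, time stands still between calls to the robot, and variables do not carry over. Pictures are saved under pics/ and viewed, at most 10 in all, crops included, and the job is handed in when it is done.

```bash
mkdir -p pics; python3 - <<'E'
from plant import robot, vision
import cv2,numpy as np
for n in("top","side"):
    s=vision.snapshot(n); cv2.imwrite(f"pics/{n}0.png",s["frame"][:,:,::-1]); print(n,s["intrinsics"],s["camera_from_world"])
print(robot.get_state(), robot.tcp_to_grasp)
E
```

```text
top [[457.31380474   0.         322.30028438]
 [  0.         457.31380474 206.37765899]
 [  0.           0.           1.        ]] [[ 0.0349344  -0.99938391 -0.00337324 -0.07758223]
 [ 0.97860729  0.03352299  0.20298763 -0.58696527]
 [-0.20274949 -0.01039233  0.97917549 -1.48409462]
 [ 0.          0.          0.          1.        ]]
side [[436.34869857   0.         318.32252112]
 [  0.         436.34869857 201.06655378]
 [  0.           0.           1.        ]] [[-0.87227256 -0.48876383 -0.0158274   0.48996686]
 [ 0.23550621 -0.44822106  0.86234257 -0.30106173]
 [-0.42857603  0.74847031  0.50607785 -1.20147449]
 [ 0.          0.          0.          1.        ]]
{'time_s': 0.1, 'q': array([-3.77878903e-02,  1.16456806e-01,  1.44215066e+00,  5.94099287e-06,
        1.58396314e+00, -3.77858359e-02]), 'joint_velocities': array([ 0.00040587, -0.0016663 , -0.00069488, -0.00069   ,  0.00134227,
       -0.00139739]), 'joint_efforts': array([ 3.09313356e-03, -7.22894382e+01, -6.23865938e+01,  7.81798759e-02,
        2.28431396e-02, -1.37065126e-04]), 'tcp_pos': array([ 6.75028488e-01, -1.14249615e-06,  4.04095919e-01]), 'eef_rot': array([-3.60594435e-04,  7.07107396e-01,  7.07105997e-01, -3.30272720e-04]), 'contact_force': array([-0.56382735, -0.58254387, -0.56918484]), 'ft_torque': array([-0.04848849, -0.0039551 ,  0.02230681]), 'grasp_force': 0.0, 'width': 0.09277236787747656} 0.1673
```

View pics/top0.png

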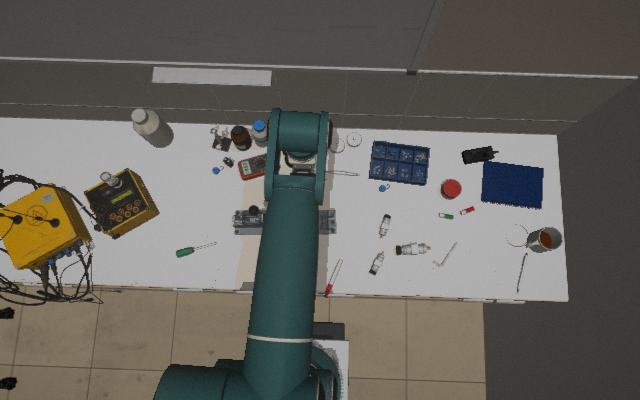

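View pics/side0.png

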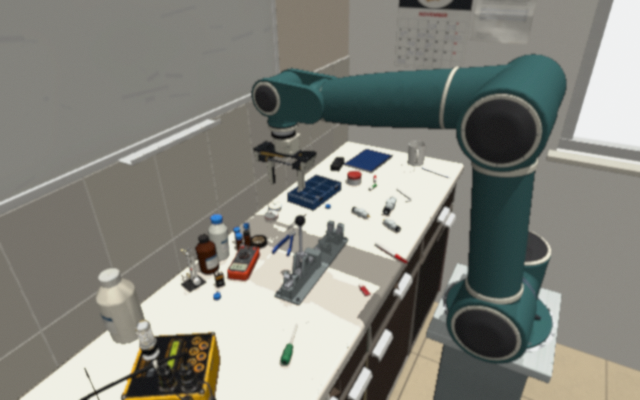

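```bash
cat > h.py <<'E'
from plant import robot, vision
import cv2,numpy as np
def cal(s):
    M=np.diag([1,-1,-1,1.])@s["camera_from_world"]; return s["intrinsics"],M
def w(s,u,v,z):
    K,M=cal(s); R=M[:3,:3];t=M[:3,3]; c=-R.T@t; d=R.T@np.linalg.solve(K,[u,v,1]); return c+d*(z-c[2])/d[2]
def px(s,P):
    K,M=cal(s); P=np.atleast_2d(P); q=(K@(M[:3,:3]@P.T+M[:3,3:])).T; return q[:,:2]/q[:,2:]
def tri(ss,pp):
    A=[];b=[]
    for s,(u,v) in zip(ss,pp):
        K,M=cal(s); P=K@M[:3]
        for r in (u*P[2]-P[0],v*P[2]-P[1]): A.append(r[:3]);b.append(-r[3])
    return np.linalg.lstsq(np.array(A),np.array(b),rcond=None)[0]
def rect(s,x0,x1,y0,y1,z,k=1000):
    # image up = +x, left = +y, k px per m
    W=int((y1-y0)*k);H=int((x1-x0)*k)
    src=px(s,[[x1,y1,z],[x1,y0,z],[x0,y0,z],[x0,y1,z]]).astype(np.float32)
    T=cv2.getPerspectiveTransform(src,np.float32([[0,0],[W,0],[W,H],[0,H]]))
    return cv2.warpPerspective(s["frame"],T,(W,H),flags=cv2.INTER_CUBIC)[:,:,::-1]
E
python3 - <<'E'
from h import *
s=vision.snapshot("top")
for p in[(384,225),(377,263),(411,250),(233,222),(337,222)]: print(p,w(s,*p,.017))
f=s["frame"][200:285,225:435,::-1]; a=cv2.resize(f,None,fx=3.8,fy=3.8,interpolation=cv2.INTER_CUBIC)
cv2.imwrite("pics/c1.png",a)
E
```

```text
(384, 225) [ 0.54006303 -0.27131744  0.017     ]
(377, 263) [ 0.40895968 -0.24863748  0.017     ]
(411, 250) [ 0.45703032 -0.3637606   0.017     ]
(233, 222) [0.53264573 0.24926624 0.017     ]
(337, 222) [ 0.54497337 -0.10935284  0.017     ]
```

View pics/c1.png

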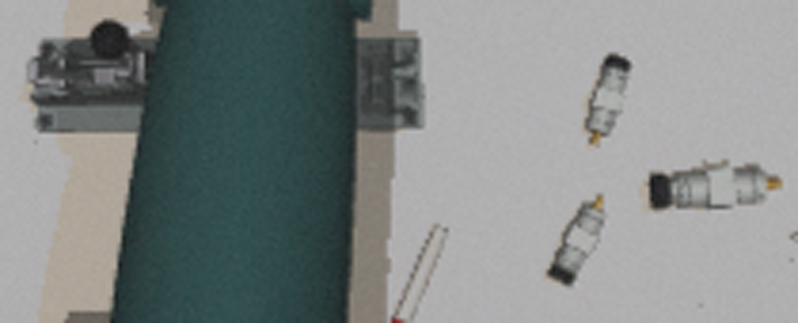

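```bash
python3 - <<'E'
from h import *
s=vision.snapshot("top")
g=lambda x,y,z:w(s,225+x/3.8,200+y/3.8,z)
b=g(782,183,.017);c=g(650,191,.017);print(b,c,np.linalg.norm(b-c)); d=(c-b)/np.linalg.norm(c-b)
print("mid",b+d*.0565, g(720,188,.03),"yaw",np.degrees(np.arctan2(-d[0],d[1])))
b=g(595,145,.012);c=g(619,55,.012);print("small1",np.linalg.norm(b-c))
b=g(602,196,.012);c=g(557,284,.012);print("small2",np.linalg.norm(b-c))
for p in[(42,130),(425,128),(420,38),(42,40)]: print(p,g(*p,.012))
print("knob",g(109,40,.218))
E
```

```text
[ 0.46564535 -0.43109705  0.017     ] [ 0.45437566 -0.31295149  0.017     ] 0.11868184388144896
mid [ 0.46028027 -0.37485235  0.017     ] [ 0.45770429 -0.37305072  0.03      ] yaw 5.4488540090847275
small1 0.08614984766932593
small2 0.0888791726402519
(42, 130) [0.49128609 0.2366139  0.012     ]
(425, 128) [ 0.5050635  -0.11008437  0.012     ]
(420, 38) [ 0.58796727 -0.10314453  0.012     ]
(42, 40) [0.5742421  0.24269965 0.012     ]
knob [0.5367154  0.14772889 0.218     ]
```

Candidates for the cartridge, as pixels in the top view: (384,225) is 86 mm long, (377,263) is 89 mm and (411,250) is 119 mm. The description gives about 116 mm, so it is (411,250), with cap towards +y and barb towards -y. The close crop c1 confirms it. I'll move above it.

```bash
python3 -m pendant '[[[-1,-0.57,0,0,0,0,1],[-1,-0.57,0,0,0,0,1],[-1,-0.57,0,0,0,0,1],[-1,-0.57,0,0,0,0,1],[-1,-0.57,0,0,0,0,1],[-1,-0.57,0,0,0,0,1],[-1,-0.57,0,0,0,0,1],[-1,-0.57,0,0,0,0,1]]]'
python3 -m pendant '[[[-1,-0.57,0,0,0,0,1],[-1,-0.57,0,0,0,0,1],[-1,-0.57,0,0,0,0,1],[-1,-0.57,0,0,0,0,1],[-1,-0.57,0.5,0,0,0,1],[-1,-0.57,1,0,0,0,1],[-1,-0.57,1,0,0,0,1],[-1,-0.57,1,0,0,0,1]]]'
python3 -m pendant '[[[-0.9,-0.57,1,0,0,0,1],[-0.9,-0.57,0.5,0,0,0,1],[-0.9,-0.57,0,0,0,-0.9,1],[0,0,0,0,0,0,1]]]'
python3 - <<'E'
from h import *
print(robot.get_state()["tcp_pos"])
t=vision.snapshot("top");s=vision.snapshot("side")
cv2.imwrite("pics/t2.png",cv2.resize(t["frame"][185:260,220:440,::-1],None,fx=3.6,fy=3.6,interpolation=cv2.INTER_CUBIC))
cv2.imwrite("pics/s2.png",cv2.resize(s["frame"][170:310,260:440,::-1],None,fx=4.2,fy=4.2,interpolation=cv2.INTER_CUBIC))
import pickle;pickle.dump((t,s),open("v2.pkl","wb"))
E
```

```text
time_s: 1.2
tcp_pos: [0.583, -0.1613, 0.4048]
eef_rot: [-0.0, 0.707, 0.707, -0.0]
contact_force: [0.4, -0.3, 1.1]
width: 0.0931
grasp_force: 0.0
time_s: 2.2
tcp_pos: [0.4916, -0.3212, 0.3342]
eef_rot: [0.0, 0.707, 0.707, 0.0]
contact_force: [-0.6, 0.1, 0.3]
width: 0.0928
grasp_force: 0.0
time_s: 2.7
tcp_pos: [0.4576, -0.3753, 0.3048]
eef_rot: [0.0, 0.675, 0.738, -0.0]
contact_force: [-0.1, 0.6, -0.2]
width: 0.0933
grasp_force: 0.0
[ 0.45762022 -0.37527608  0.30480015]
```

View pics/t2.png

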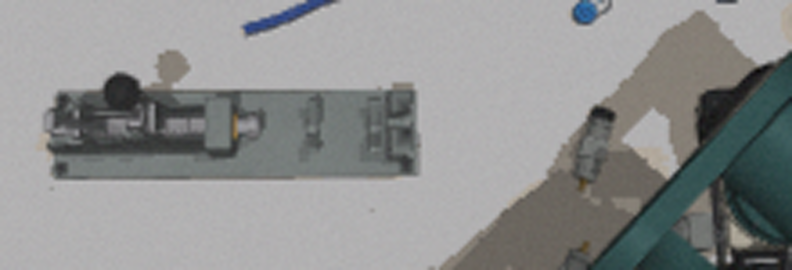

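View pics/s2.png

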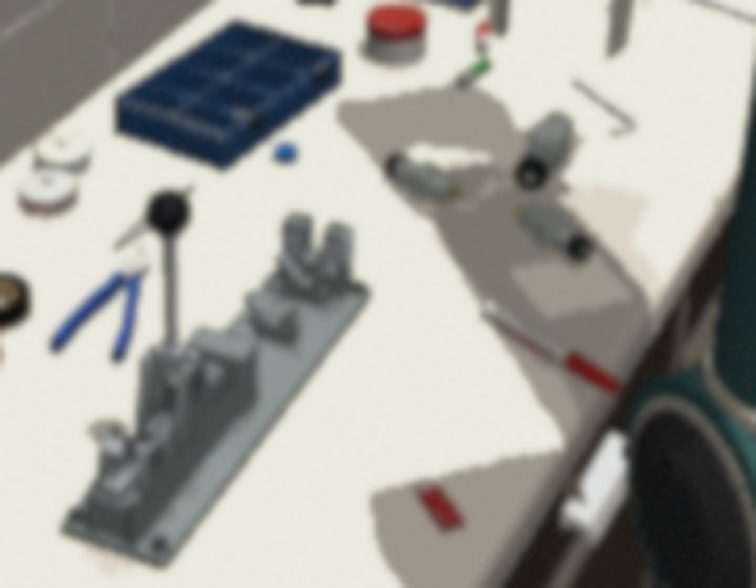

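Top crop: the press base corners are at about (54,178), (419,176), (416,90) and (54,92), with the knob at (122,90). Side crop: the knob is at (168,213), with base corners at (63,530), (165,565) and (370,292). Next I fit the press pose.

```bash
python3 - <<'E'
from h import *
import pickle
from scipy.optimize import least_squares
t,s=pickle.load(open("v2.pkl","rb"))
T=lambda x,y:(220+x/3.6,185+y/3.6); S=lambda x,y:(260+x/4.2,170+y/4.2)
print("knob tri",tri([t,s],[T(122,90),S(168,213)]))
c=lambda a,b,z=.012:(a*.042,b*.175,z)
kn=(0,.085-.125*np.sin(.1),.094+.125*np.cos(.1))
obs=[(t,c(-1,1),T(54,178)),(t,c(-1,-1),T(419,176)),(t,c(1,-1),T(416,90)),(t,c(1,1),T(54,92)),(t,kn,T(122,90)),
(s,c(1,1),S(63,528)),(s,c(-1,1),S(165,563)),(s,c(-1,-1),S(370,292)),(s,kn,S(168,213))]
def pl(p,q):
    a,b,z=q;C,D=np.cos(p[2]),np.sin(p[2]);return [p[0]+C*a-D*b,p[1]+D*a+C*b,z]
f=lambda p,cams=(t,s):np.concatenate([(px(k,pl(p,q))[0]-o) for k,q,o in obs if any(k is m for m in cams)])
for cams in((t,s),(t,),(s,)):
    r=least_squares(f,[.54,.067,.04],args=(cams,));p=r.x;print(p,np.round(r.fun,1))
    print("cradle",pl(p,(0,-.103,.05)),"knob",pl(p,kn))
print("cart mid by side cap (530,172)",w(s,*S(530,172),.017))
g=robot.get_state();print(g["tcp_pos"])
# cartridge check in side view
print((px(s,[[.4603,-.3748,.034],[.4544,-.313,.017],[.4657,-.431,.017]])-[260,170])*4.2)
E
```

```text
knob tri [0.53667639 0.14660359 0.21611127]
[0.53743545 0.07159251 0.04868034] [-1.3  0.9 -1.   0.1 -0.6 -0.  -0.7  0.9  0.9  1.5 -1.8 -1.5 -0.4 -1.
 -0.  -1.9  0.5 -1.1]
cradle [np.float64(0.5424475413114307), np.float64(-0.03128547422771394), 0.05] knob [np.float64(0.5339065031062393), np.float64(0.14402741732505192), np.float64(0.21837552065975324)]
[0.53964946 0.07015339 0.04019463] [-0.9 -0.1 -0.6 -0.1 -0.1 -0.2 -0.1 -0.2  1.5  0.6]
cradle [np.float64(0.543788397250276), np.float64(-0.03276341484222013), 0.05] knob [np.float64(0.5367353013908163), np.float64(0.14261564068326632), np.float64(0.21837552065975324)]
[0.53376274 0.0760529  0.05490196] [-1.3  0.   0.3  0.5  0.1 -1.1  0.9  0.1]
cradle [np.float64(0.5394148055393218), np.float64(-0.026791906211942162), 0.05] knob [np.float64(0.5297832093120102), np.float64(0.14846445353665133), np.float64(0.21837552065975324)]
cart mid by side cap (530,172) [ 0.45082266 -0.31993663  0.017     ]
[ 0.45835631 -0.37417666  0.3049803 ]
[[543.89200444 125.34708791]
 [523.2860928  174.65488913]
 [559.26365936 112.89435257]]
```

```bash
python3 -m pendant '[[[0,0,1,0,0,0,1],[0,0,1,0,0,0,1],[0,0,1,0,0,0,1],[0,0,1,0,0,0,1],[0,0,1,0,0,0,1],[0,0,0.8,0,0,0,1],[0,0,0,0,0,0,1],[0,0,0,0,0,0,-1]]]'
python3 -m pendant '[[[0,0,0,0,0,0,-1],[0,0,0,0,0,0,-1],[0,0,0,0,0,0,-1],[0,0,0,0,0,0,-1],[0,0,0,0,0,0,-1],[0,0,0,0,0,0,-1]]]'
```

```text
time_s: 3.8
tcp_pos: [0.4584, -0.3741, 0.1886]
eef_rot: [-0.0, 0.675, 0.738, 0.0]
contact_force: [-0.2, 0.0, 0.1]
width: 0.087
grasp_force: 0.0
time_s: 4.55
tcp_pos: [0.4584, -0.374, 0.1888]
eef_rot: [-0.0, 0.675, 0.738, -0.0]
contact_force: [-0.8, 0.7, 1.0]
width: 0.0342
grasp_force: 29.9
```

```bash
python3 -m pendant '[[[0,0,-1,0,0,0,-1],[0,0,-1,0,0,0,-1],[0,0,-1,0,0,0,-1],[0,0,-1,0,0,0,-1],[0,0,-1,0,0,0,-1],[0.5,0.1,-1,0,0,0,-1],[0.8,0.3,-1,0,0,0,-1],[1,0.34,0,0,0,0,-1]]]'
python3 -m pendant '[[[1,0.34,0,0,0,0,-1],[1,0.34,0,0,0,0,-1],[1,0.34,0,0,0,0,-1],[1,0.34,0,0,0,0,-1],[1,0.34,0,0,0,0,-1],[1,0.34,0,0,0,0,-1],[1,0.34,0,0,0,0,-1],[1,0.34,0,0,0,0,-1]]]'
python3 -m pendant '[[[1,0.34,0,0,0,0,-1],[1,0.34,0,0,0,0,-1],[1,0.34,0,0,0,0,-1],[1,0.34,0,0,0,0,-1],[1,0.4,0,0,0,0,-1],[0.6,0.4,0,0,0,0,-1],[0,0.3,0,0,0,0.45,-1],[0,0,0,0,0,0,-1]]]'
python3 - <<'E'
from h import *
t=vision.snapshot("top");s=vision.snapshot("side")
a=cv2.resize(t["frame"][190:245,225:345,::-1],(600,275),interpolation=cv2.INTER_CUBIC)
b=cv2.resize(s["frame"][180:310,240:360,::-1],None,fx=4.5,fy=4.5,interpolation=cv2.INTER_CUBIC)
print(b.shape)
cv2.imwrite("pics/s3.png",b);cv2.imwrite("pics/t3.png",a)
print(robot.get_state()["tcp_pos"],robot.get_state()["eef_rot"])
E
```

```text
time_s: 5.55
tcp_pos: [0.4695, -0.3256, 0.3306]
eef_rot: [0.001, 0.675, 0.738, 0.0]
contact_force: [0.1, -0.5, -1.3]
width: 0.0339
grasp_force: 29.9
time_s: 6.55
tcp_pos: [0.509, -0.1612, 0.3287]
eef_rot: [-0.0, 0.675, 0.738, -0.0]
contact_force: [-0.8, -0.3, -2.0]
width: 0.034
grasp_force: 29.9
time_s: 7.55
tcp_pos: [0.548, -0.0463, 0.3285]
eef_rot: [-0.0, 0.691, 0.723, -0.0]
contact_force: [0.4, -0.1, -0.4]
width: 0.034
grasp_force: 29.9
(585, 540, 3)
[ 0.54770686 -0.04662681  0.32861465] [-1.13876333e-04  6.90707358e-01  7.23134369e-01 -1.25131997e-04]
```

View pics/s3.png

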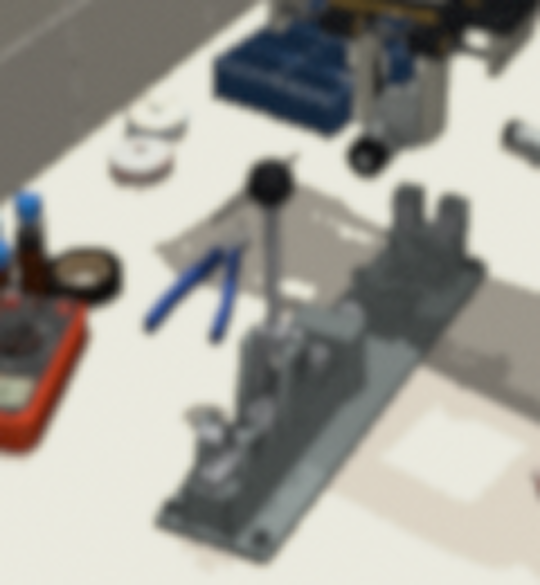

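```bash
python3 - <<'E'
from h import *
s=vision.snapshot("side");t=vision.snapshot("top")
g=robot.get_state();p=g["tcp_pos"];q=g["eef_rot"]
yaw=np.pi/2-2*np.arctan2(q[2],q[1]); yaw=-yaw
print("yaw",yaw)
d=np.array([-np.sin(yaw),np.cos(yaw),0])
cap=np.array([p[0],p[1],p[2]-.1673-.005])+.06*d
o=px(s,cap)[0];print("pred cap px s3",(o-[240,180])*4.5,"cap",cap, "cam depth ratio")
# fork slot bottom/top in both views
T=lambda x,y:(220+x/3.6,185+y/3.6); S=lambda x,y:(240+x/4.5,180+y/4.5)
for P in[(.5396,.0702,.040),(.5374,.0716,.0487),(.538,.072,.043)]:
    C,D=np.cos(P[2]),np.sin(P[2])
    L=lambda a,b,z:[P[0]+C*a-D*b,P[1]+D*a+C*b,z]
    pts=[L(-.008,-.143,.072),L(.008,-.143,.072),L(-.042,-.175,.012),L(-.042,.175,.012),L(.042,.175,.012),L(0,.0725,.2184)]
    print(P,"\n top",np.round((px(t,pts)-[220,185])*3.6).tolist(),"\n side",np.round((px(s,pts)-[240,180])*4.5).tolist())
E
```

```text
yaw 0.04544336524453474
pred cap px s3 [360.84633566 158.63839214] cap [0.54488941 0.01318538 0.15641937] cam depth ratio
(0.5396, 0.0702, 0.04) 
 top [[383.0, 130.0], [383.0, 113.0], [417.0, 176.0], [51.0, 178.0], [54.0, 91.0], [127.0, 92.0]] 
 side [[428.0, 203.0], [408.0, 198.0], [486.0, 258.0], [261.0, 551.0], [146.0, 510.0], [269.0, 176.0]]
(0.5374, 0.0716, 0.0487) 
 top [[382.0, 131.0], [382.0, 114.0], [416.0, 176.0], [49.0, 181.0], [52.0, 95.0], [125.0, 95.0]] 
 side [[428.0, 204.0], [409.0, 199.0], [486.0, 259.0], [265.0, 554.0], [150.0, 514.0], [272.0, 178.0]]
(0.538, 0.072, 0.043) 
 top [[381.0, 131.0], [381.0, 114.0], [415.0, 177.0], [49.0, 180.0], [52.0, 94.0], [125.0, 94.0]] 
 side [[428.0, 204.0], [409.0, 199.0], [486.0, 260.0], [262.0, 554.0], [147.0, 513.0], [270.0, 178.0]]
```

```bash
python3 - <<'E'
from h import *
import pickle
t,s=pickle.load(open("v2.pkl","rb"))
a=cv2.resize(t["frame"][200:240,228:342,::-1],(798,280),interpolation=cv2.INTER_CUBIC)
b=cv2.resize(s["frame"][210:260,300:360,::-1],(380,317),interpolation=cv2.INTER_CUBIC)
c=np.zeros((597,798,3),np.uint8);c[:280]=a;c[280:,:380]=b
cv2.imwrite("pics/m.png",c)
E
```

```text
(no output)
```

View pics/m.png

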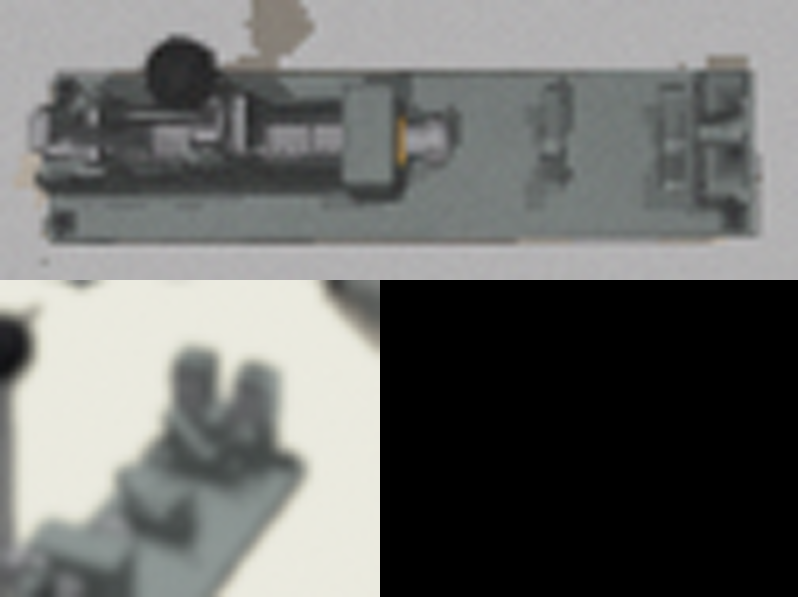

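```bash
python3 - <<'E'
from h import *
import pickle
t,s=pickle.load(open("v2.pkl","rb"))
m=lambda x,y,z:np.round(w(t,228+x/7,200+y/7,z),4)
print("saddle1",m(553,133,.045),"saddle2",m(673,138,.045),"mid",(m(553,133,.045)+m(673,138,.045))/2)
print("slot",m(722,128,.065),"anvil edge",m(696,128,.072))
print("nose",m(458,132,.05),"guide front edge top",m(395,100,.08))
print("knob",m(181,73,.218))
E
```

```text
saddle1 [ 0.547  -0.0067  0.045 ] saddle2 [ 0.5465 -0.0649  0.045 ] mid [ 0.54675 -0.0358   0.045  ]
slot [ 0.5486 -0.0883  0.065 ] anvil edge [ 0.5469 -0.0759  0.072 ]
nose [0.545  0.0389 0.05  ] guide front edge top [0.5541 0.0673 0.08  ]
knob [0.537  0.1472 0.218 ]
```

```bash
python3 -m pendant '[[[0.78,-0.13,1,0,0,0,-1],[0,0,1,0,0,0,-1],[0,0,1,0,0,0,-1],[0,0,1,0,0,0,-1],[0,0,0.5,0,0,0,-1],[0,0,0,0,0,0,-1]]]'
python3 - <<'E'
from h import *
s=vision.snapshot("side")
b=cv2.resize(s["frame"][190:270,290:370,::-1],None,fx=7,fy=7,interpolation=cv2.INTER_CUBIC)
cv2.imwrite("pics/s4.png",b);print(robot.get_state()["tcp_pos"])
E
```

```text
time_s: 8.5
tcp_pos: [0.5444, -0.0313, 0.238]
eef_rot: [-0.0, 0.691, 0.723, -0.0]
contact_force: [0.2, -0.4, -2.3]
width: 0.0336
grasp_force: 29.9
[ 0.54456828 -0.03131381  0.23878398]
```

View pics/s4.png

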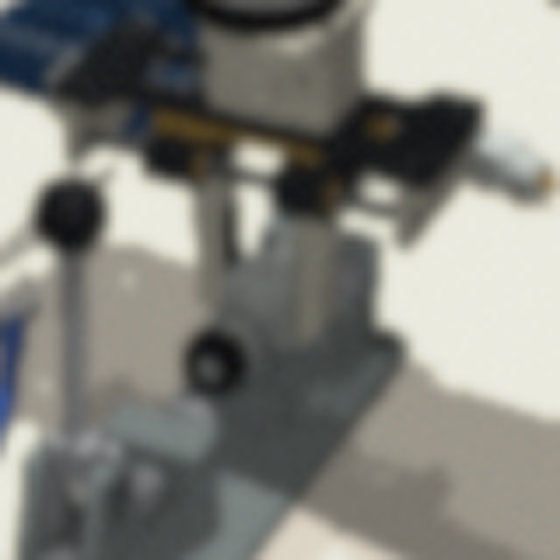

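Side view: the cartridge hangs over the saddles with its cap at (213,363) facing the ram, and the barb end is towards the fork. I'll lower it slowly.

```bash
python3 -m pendant '[[[0,0,0.3,0,0,0,-1],[0,0,0.2,0,0,0,-1],[0,0,0.15,0,0,0,-1],[0,0,0,0,0,0,-1]]]'
python3 -m pendant '[[[0,0,0.1,0,0,0,-1],[0,0,0.05,0,0,0,-1],[0,0,0,0,0,0,-1]]]'
```

```text
time_s: 9.05
tcp_pos: [0.5444, -0.0312, 0.2255]
eef_rot: [-0.0, 0.691, 0.723, -0.0]
contact_force: [-0.3, 0.6, -2.2]
width: 0.0338
grasp_force: 29.9
time_s: 9.43
tcp_pos: [0.5445, -0.0312, 0.2238]
eef_rot: [0.0, 0.691, 0.723, 0.0]
contact_force: [-7.3, 0.6, 10.3]
width: 0.0337
grasp_force: 29.9
```

```bash
python3 -m pendant '[[[0,-0.08,0,0,0,0,-1],[0,0,0,0,0,0,-1]]]'
python3 -m pendant '[[[0,0,0.07,0,0,0,-1],[0,0,0,0,0,0,-1]]]'
```

```text
time_s: 9.68
tcp_pos: [0.5427, -0.0313, 0.2226]
eef_rot: [-0.0, 0.691, 0.723, -0.0]
contact_force: [0.2, 0.7, -1.0]
width: 0.0337
grasp_force: 30.0
time_s: 9.93
tcp_pos: [0.5429, -0.0312, 0.2221]
eef_rot: [0.0, 0.691, 0.723, 0.0]
contact_force: [-7.5, 1.9, 11.4]
width: 0.034
grasp_force: 29.9
```

```bash
python3 -m pendant '[[[0,-0.05,0,0,0,0,-1],[0,0,0.03,0,0,0,-1],[0,0,0,0,0,0,-1]]]'
python3 -m pendant '[[[0,0,0.03,0,0,0,-1],[0,0,0,0,0,0,-1]]]'
```

```text
time_s: 10.3
tcp_pos: [0.5422, -0.0313, 0.2217]
eef_rot: [0.0, 0.691, 0.723, 0.0]
contact_force: [-3.2, 0.1, 10.5]
width: 0.0337
grasp_force: 29.9
time_s: 10.55
tcp_pos: [0.5422, -0.0313, 0.2216]
eef_rot: [0.001, 0.691, 0.723, 0.0]
contact_force: [-6.5, 2.1, 16.6]
width: 0.0335
grasp_force: 29.9
```

```bash
python3 -m pendant '[[[0,0,0,0,0,0,0.2],[0,0,0,0,0,0,0.2],[0,0,0,0,0,0,0.2],[0,0,0,0,0,0,0.2],[0,0,-0.5,0,0,0,0.2],[0,0,-1,0,0,0,0.4],[0,0,-1,0,0,0,0.7],[0,0,-1,0,0,0,1]]]'
python3 -m pendant '[[[0,0,-1,0,0,0,1],[0,0,-1,0,0,0,1],[0,0,-1,0,0,0,1],[0,0,-1,0,0,0,1],[0,0,-1,0,0,0,1],[0,0,-1,0,0,0,1],[0,0,-1,0,0,0,1],[0,0,0,0,0,0,1]]]'
python3 - <<'E'
from h import *
import pickle
t,s=pickle.load(open("v2.pkl","rb")); s2=vision.snapshot("side")
def blob(f,c,th=60):
    m=(f.max(2)<th).astype(np.uint8); n,l,st,ce=cv2.connectedComponentsWithStats(m)
    r=[(np.hypot(*(ce[i]-c)),i) for i in range(1,n) if st[i][4]>25]
    i=min(r)[1]; return ce[i],st[i]
a,sa=blob(t["frame"],(253.9,210)); b,sb=blob(s["frame"],(300,220.7)); b2,sb2=blob(s2["frame"],(300,220.7))
print(a,sa,b,sb,b2,sb2)
P=tri([t,s],[a,b]);print("tri",P,px(t,P)-a,px(s,P)-b,"top@.218",w(t,*a,.2184),"side@.218",w(s,*b,.2184))
cp,sc=blob(s2["frame"],(318,242));print("cap",cp,sc)
B=np.array([.5418,-.0313,.05]);d=np.array([-.042,.999,0]);print("cap pred px",px(s2,B+.06*d),px(s2,B+.053*d))
cv2.imwrite("pics/s5.png",cv2.resize(s2["frame"][190:290,280:370,::-1],None,fx=6,fy=6,interpolation=cv2.INTER_CUBIC))
E
```

```text
time_s: 11.55
tcp_pos: [0.5419, -0.0313, 0.2923]
eef_rot: [0.0, 0.691, 0.723, 0.0]
contact_force: [-0.2, -0.8, 0.6]
width: 0.0807
grasp_force: 0.0
time_s: 12.55
tcp_pos: [0.5419, -0.0313, 0.432]
eef_rot: [0.001, 0.691, 0.723, 0.001]
contact_force: [-0.1, 0.1, -1.0]
width: 0.0933
grasp_force: 0.0
[253.61627907 210.6744186 ] [249 206  12  10  86] [299.56140351 220.49122807] [296 217   8   9  57] [299.41538462 220.84615385] [295 217   9   9  65]
tri [0.53564659 0.14767958 0.217341  ] [[0.09388058 0.24170112]] [[-0.30150063 -0.07332397]] top@.218 [0.53617645 0.14783885 0.2184    ] side@.218 [0.53382379 0.14898522 0.2184    ]
cap [321.97916667 245.27083333] [317 241  10  10  48]
cap pred px [[319.82696186 246.33622497]] [[320.81274818 245.15700137]]
```

View pics/s5.png

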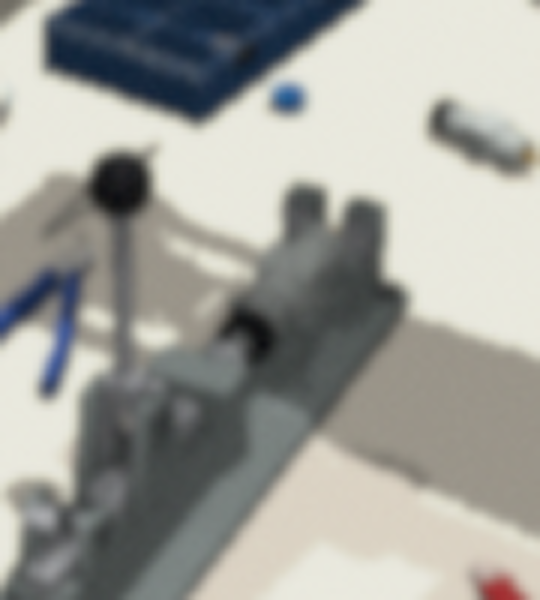

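Side view: the cartridge lies in both saddles, cap at (245,335) facing the ram, barb end in the fork; the knob is at (120,183). Next, the knob.

```bash
python3 -m pendant '[[[1,0,0,0,0,0,1],[1,0,0,0,0,0,1],[1,0,0,0,0,0,1],[1,0,0,0,0,0,1],[1,0,0,0,0,0,1],[1,0,0,0,0,0,1],[1,0,0,0,0,0,1],[1,0,0,0,0,0,1]]]'
python3 -m pendant '[[[0.9,0.05,0,0,0,0,1],[0,0,1,0,0,0,1],[0,0,1,0,0,0,1],[0,0,0.35,0,0,0,1],[0,0,0,0,0,0,1]]]'
python3 -m pendant '[[[0,0,0,0,0,0,-1],[0,0,0,0,0,0,-1],[0,0,0,0,0,0,-1],[0,0,0,0,0,0,-1],[0,0,0,0,0,0,-1],[0,0,0,0,0,0,-1],[0,0,0,0,0,0,-1]]]'
```

```text
time_s: 13.6
tcp_pos: [0.5346, 0.1299, 0.4301]
eef_rot: [-0.0, 0.691, 0.723, 0.0]
contact_force: [0.8, 1.8, -0.2]
width: 0.093
grasp_force: 0.0
time_s: 14.22
tcp_pos: [0.5349, 0.1461, 0.3824]
eef_rot: [-0.0, 0.691, 0.723, -0.0]
contact_force: [0.0, 0.1, 0.3]
width: 0.0927
grasp_force: 0.0
time_s: 15.1
tcp_pos: [0.5347, 0.1466, 0.3831]
eef_rot: [-0.0, 0.691, 0.723, -0.0]
contact_force: [-1.4, -0.3, 0.9]
width: 0.0307
grasp_force: 30.0
```

```bash
python3 -m pendant '[[[0.4,0,-0.02,0,0,0,-1],[0.35,0,-0.01,0,0,0,-1],[0,0,0,0,0,0,-1]]]'
python3 -m pendant '[[[0.4,0,0.03,0,0,0,-1],[0.35,0,0.03,0,0,0,-1]]]'
python3 -m pendant '[[[0.4,0,0.08,0,0,0,-1],[0.34,0,0.07,0,0,0,-1]]]'
```

```text
time_s: 15.48
tcp_pos: [0.5341, 0.1622, 0.3831]
eef_rot: [-0.0, 0.691, 0.723, -0.0]
contact_force: [-1.5, -0.1, -7.3]
width: 0.0307
grasp_force: 30.0
time_s: 15.72
tcp_pos: [0.5335, 0.1769, 0.3818]
eef_rot: [-0.0, 0.691, 0.723, -0.001]
contact_force: [-0.2, -5.6, -12.8]
width: 0.0306
grasp_force: 30.0
time_s: 15.98
tcp_pos: [0.5328, 0.1917, 0.3788]
eef_rot: [-0.0, 0.691, 0.723, -0.001]
contact_force: [0.2, -6.1, -12.4]
width: 0.0308
grasp_force: 30.0
```

```bash
python3 -m pendant '[[[0.2,0,0.14,0,0,0,-1],[0.2,0,0.1,0,0,0,-1]]]'
python3 -m pendant '[[[0.37,0,0.16,0,0,0,-1]]]'
python3 -m pendant '[[[0.3,0,0.15,0,0,0,-1]]]'
```

```text
time_s: 16.23
tcp_pos: [0.5323, 0.1999, 0.3758]
eef_rot: [-0.0, 0.691, 0.723, 0.001]
contact_force: [-7.8, -0.7, 2.6]
width: 0.0306
grasp_force: 30.0
time_s: 16.35
tcp_pos: [0.5319, 0.2072, 0.3727]
eef_rot: [-0.0, 0.691, 0.723, 0.001]
contact_force: [-6.6, -1.3, 1.5]
width: 0.0305
grasp_force: 30.0
time_s: 16.48
tcp_pos: [0.5316, 0.2134, 0.3697]
eef_rot: [-0.0, 0.691, 0.723, 0.001]
contact_force: [-6.6, -1.7, 2.5]
width: 0.0305
grasp_force: 30.0
```

```bash
python3 -m pendant '[[[0.18,-0.03,0.09,0,0,0,-1]]]'
python3 -m pendant '[[[0.13,-0.02,0.07,0,0,0,-1]]]'
```

```text
time_s: 16.6
tcp_pos: [0.5312, 0.2169, 0.3678]
eef_rot: [0.0, 0.691, 0.723, 0.001]
contact_force: [2.7, -1.2, 1.0]
width: 0.0311
grasp_force: 30.0
time_s: 16.73
tcp_pos: [0.5309, 0.2183, 0.3674]
eef_rot: [0.002, 0.691, 0.723, 0.0]
contact_force: [-0.7, -21.7, 17.5]
width: 0.0306
grasp_force: 30.0
```

```bash
python3 -m pendant '[[[-0.72,0.01,-0.36,0,0,0,-1],[-0.69,0.01,-0.25,0,0,0,-1],[-0.72,0.01,-0.165,0,0,0,-1],[-0.73,0.01,-0.08,0,0,0,-1],[-0.74,0.01,0.01,0,0,0,-1],[0,0,0,0,0,0,-1]]]'
python3 -m pendant '[[[0.7,-0.01,-0.01,0,0,0,-1],[0.695,-0.01,0.07,0,0,0,-1],[0.685,-0.01,0.145,0,0,0,-1]]]'
```

```text
time_s: 17.48
tcp_pos: [0.5347, 0.1455, 0.3828]
eef_rot: [0.0, 0.691, 0.722, -0.0]
contact_force: [-5.1, -0.5, 8.1]
width: 0.0308
grasp_force: 30.0
time_s: 17.85
tcp_pos: [0.5325, 0.1889, 0.3779]
eef_rot: [0.0, 0.691, 0.723, 0.0]
contact_force: [7.6, -3.4, -2.8]
width: 0.0306
grasp_force: 30.0
```

```bash
python3 -m pendant '[[[0.665,0,0.2,0,0,0,-1],[0.635,0,0.27,0,0,0,-1],[0,0,0,0,0,0,-1]]]'
python3 -m pendant '[[[-0.63,0.01,-0.3,0,0,0,-1],[-0.66,0.01,-0.22,0,0,0,-1],[-0.69,0.01,-0.145,0,0,0,-1],[-0.7,0.01,-0.07,0,0,0,-1],[-0.7,0.01,0.01,0,0,0,-1],[0,0,0,0,0,0,-1]]]'
```

```text
time_s: 18.23
tcp_pos: [0.5314, 0.2155, 0.3677]
eef_rot: [0.0, 0.691, 0.723, -0.0]
contact_force: [6.6, -2.9, -1.2]
width: 0.0309
grasp_force: 30.0
time_s: 18.98
tcp_pos: [0.535, 0.1456, 0.3832]
eef_rot: [-0.0, 0.691, 0.722, -0.001]
contact_force: [-7.3, -0.6, 1.4]
width: 0.0304
grasp_force: 30.0
```

```bash
python3 -m pendant '[[[0.7,-0.01,-0.01,0,0,0,-1],[0.695,-0.01,0.07,0,0,0,-1]]]'
python3 -m pendant '[[[0.35,-0.01,0.07,0,0,0,-1],[0.335,0,0.075,0,0,0,-1]]]'
python3 -m pendant '[[[0.33,0,0.1,0,0,0,-1],[0.335,0,0.11,0,0,0,-1]]]'
python3 -m pendant '[[[0.31,0,0.13,0,0,0,-1]]]'
python3 -m pendant '[[[0.31,0,0.14,0,0,0,-1],[0,0,0,0,0,0,-1]]]'
```

```text
time_s: 19.23
tcp_pos: [0.5335, 0.1744, 0.3818]
eef_rot: [0.0, 0.691, 0.723, -0.001]
contact_force: [-0.0, -3.4, -5.3]
width: 0.0309
grasp_force: 30.0
time_s: 19.48
tcp_pos: [0.5328, 0.1883, 0.3791]
eef_rot: [0.001, 0.691, 0.723, -0.001]
contact_force: [-1.6, -9.2, 1.5]
width: 0.0308
grasp_force: 30.0
time_s: 19.73
tcp_pos: [0.5322, 0.2015, 0.375]
eef_rot: [0.001, 0.691, 0.723, -0.001]
contact_force: [-1.5, -6.6, 0.6]
width: 0.0308
grasp_force: 30.0
time_s: 19.85
tcp_pos: [0.5319, 0.2078, 0.3726]
eef_rot: [0.001, 0.691, 0.723, -0.0]
contact_force: [-1.8, -6.6, 2.9]
width: 0.0309
grasp_force: 30.0
time_s: 20.1
tcp_pos: [0.5316, 0.2142, 0.3697]
eef_rot: [0.0, 0.691, 0.723, -0.0]
contact_force: [-1.7, -3.4, 1.3]
width: 0.0304
grasp_force: 30.0
```

```bash
python3 -m pendant '[[[-0.63,0.01,-0.3,0,0,0,-1],[-0.66,0.01,-0.22,0,0,0,-1],[-0.69,0.01,-0.145,0,0,0,-1],[-0.7,0.01,-0.07,0,0,0,-1],[-0.7,0.01,0.01,0,0,0,-1],[0,0,0,0,0,0,-1]]]'
python3 -m pendant '[[[0.35,0,-0.01,0,0,0,-1],[0.35,0,0,0,0,0,-1]]]'
python3 -m pendant '[[[0.3,0,0.03,0,0,0,-1]]]'
python3 -m pendant '[[[0.2,0,0.025,0,0,0,-1]]]'
python3 -m pendant '[[[0.2,0,0.035,0,0,0,-1]]]'
```

```text
time_s: 20.85
tcp_pos: [0.5352, 0.1451, 0.3838]
eef_rot: [-0.001, 0.691, 0.722, -0.001]
contact_force: [-11.0, -0.0, -3.0]
width: 0.0304
grasp_force: 30.0
time_s: 21.1
tcp_pos: [0.5346, 0.1597, 0.3842]
eef_rot: [-0.001, 0.691, 0.723, -0.001]
contact_force: [-10.3, -1.8, -2.3]
width: 0.0311
grasp_force: 30.0
time_s: 21.22
tcp_pos: [0.5343, 0.1658, 0.3839]
eef_rot: [-0.001, 0.691, 0.723, -0.001]
contact_force: [-12.2, -3.9, 1.7]
width: 0.0308
grasp_force: 30.0
time_s: 21.35
tcp_pos: [0.5341, 0.1698, 0.3835]
eef_rot: [-0.0, 0.691, 0.723, -0.001]
contact_force: [-12.8, -3.0, 0.8]
width: 0.0305
grasp_force: 30.0
time_s: 21.48
tcp_pos: [0.5339, 0.1737, 0.383]
eef_rot: [-0.0, 0.691, 0.723, -0.001]
contact_force: [-13.7, -3.6, 3.1]
width: 0.0306
grasp_force: 30.0
```

```bash
python3 -m pendant '[[[0.2,-0.05,0.035,0,0,0,-1]]]'
python3 -m pendant '[[[0.2,0,0.045,0,0,0,-1]]]'
python3 -m pendant '[[[0.2,0,0.05,0,0,0,-1]]]'
python3 -m pendant '[[[0.15,0,0.045,0,0,0,-1]]]'
```

```text
time_s: 21.6
tcp_pos: [0.5332, 0.1775, 0.3824]
eef_rot: [0.001, 0.691, 0.723, -0.0]
contact_force: [0.6, -7.0, 0.8]
width: 0.0308
grasp_force: 30.0
time_s: 21.72
tcp_pos: [0.533, 0.1813, 0.3818]
eef_rot: [0.001, 0.691, 0.722, -0.0]
contact_force: [-5.4, -8.4, 3.2]
width: 0.0309
grasp_force: 30.0
time_s: 21.85
tcp_pos: [0.5329, 0.1852, 0.381]
eef_rot: [0.001, 0.691, 0.722, -0.0]
contact_force: [-6.7, -9.5, 7.4]
width: 0.0306
grasp_force: 30.0
time_s: 21.98
tcp_pos: [0.5328, 0.1881, 0.3803]
eef_rot: [0.001, 0.691, 0.722, -0.0]
contact_force: [-8.2, -11.9, 9.4]
width: 0.0309
grasp_force: 30.0
```

```bash
python3 -m pendant '[[[0.1,-0.02,-0.01,0,0,0,-1]]]'
python3 -m pendant '[[[0.1,0,0.02,0,0,0,-1]]]'
```

```text
time_s: 22.1
tcp_pos: [0.5325, 0.1898, 0.38]
eef_rot: [0.002, 0.692, 0.722, -0.001]
contact_force: [1.6, -16.1, -0.3]
width: 0.0305
grasp_force: 30.0
time_s: 22.22
tcp_pos: [0.5324, 0.1916, 0.3797]
eef_rot: [0.002, 0.692, 0.722, -0.001]
contact_force: [-0.8, -15.7, 2.9]
width: 0.0308
grasp_force: 30.0
```

```bash
python3 -m pendant '[[[0.07,0,0.015,0,0,0,-1]]]'
python3 -m pendant '[[[0.07,0,0.02,0,0,0,-1]]]'
```

```text
time_s: 22.35
tcp_pos: [0.5324, 0.1929, 0.3794]
eef_rot: [0.002, 0.692, 0.722, -0.001]
contact_force: [-0.5, -16.4, 2.7]
width: 0.0305
grasp_force: 30.0
time_s: 22.48
tcp_pos: [0.5323, 0.1942, 0.3791]
eef_rot: [0.002, 0.692, 0.722, -0.001]
contact_force: [-1.8, -18.9, 4.1]
width: 0.0307
grasp_force: 30.0
```

```bash
python3 - <<'E'
from h import *
s=vision.snapshot("side");g=robot.get_state();print(g["tcp_pos"],g["contact_force"],g["time_s"])
old=cv2.resize(cv2.imread("pics/s5.png"),(90,100),interpolation=cv2.INTER_AREA)
new=np.ascontiguousarray(s["frame"][190:290,280:370,::-1])
B=np.array([.5418,-.0345,.05]);d=np.array([-.042,.999,0])
print([(k,np.round(px(s,B+k*d)[0]-[280,190],1).tolist()) for k in(.04,.054,.06)])
for f in(old,new):
    for th in(45,60,75):
        m=(f.max(2)<th).astype(np.uint8);m[:, :25]=0;m[:44]=0;m[75:]=0;m[:,60:]=0
        y,x=np.nonzero(m);print(th,len(x),x.mean(),y.mean())
a=[cv2.resize(f[35:85,15:75],(396,330),interpolation=cv2.INTER_CUBIC) for f in(old,new)]
cv2.imwrite("pics/last.png",np.hstack(a))
E
```

```text
[0.53234728 0.19426448 0.37901207] [ -1.99603248 -16.58250259   5.08950286] 22.525
[(0.04, [43.1, 52.5]), (0.054, [41.2, 54.8]), (0.06, [40.3, 55.8])]
45 33 42.09090909090909 55.09090909090909
60 50 41.08 56.14
75 233 44.00858369098712 58.72961373390558
45 9 42.888888888888886 55.55555555555556
60 58 33.827586206896555 65.43103448275862
75 184 36.11413043478261 65.80434782608695
```

View pics/last.png

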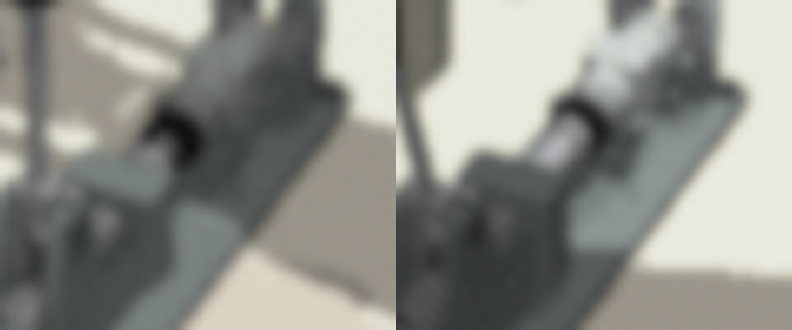

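The cap is home. The knob force is 16–19 N, against about 7–9 N while the cap slid, and the picture shows the nose at (560,140) on the cap at (580,115), close up to the body. I'll stop pushing and swing back to rest.

```bash
python3 -m pendant '[[[-0.6,0.01,-0.16,0,0,0,-1],[-0.65,0.01,-0.08,0,0,0,-1],[-0.6,0.01,-0.02,0,0,0,-1],[0,0,0,0,0,0,-1]]]'
python3 -m pendant '[[[-0.2,0.01,0,0,0,0,-1]]]'
python3 -m pendant '[[[-0.2,0.01,0.01,0,0,0,-1]]]'
python3 -m pendant '[[[-0.15,0.01,0.01,0,0,0,-1]]]'
```

```text
time_s: 23.02
tcp_pos: [0.5342, 0.1581, 0.3838]
eef_rot: [-0.0, 0.691, 0.722, 0.0]
contact_force: [-6.1, 1.0, 2.6]
width: 0.0307
grasp_force: 30.0
time_s: 23.15
tcp_pos: [0.5344, 0.1548, 0.3838]
eef_rot: [-0.0, 0.691, 0.723, 0.0]
contact_force: [-8.0, 2.1, 1.9]
width: 0.0303
grasp_force: 30.0
time_s: 23.28
tcp_pos: [0.5347, 0.1508, 0.3835]
eef_rot: [-0.001, 0.691, 0.723, -0.0]
contact_force: [-11.2, 1.3, 3.0]
width: 0.0306
grasp_force: 30.0
time_s: 23.4
tcp_pos: [0.5349, 0.1478, 0.3833]
eef_rot: [-0.001, 0.691, 0.723, -0.0]
contact_force: [-12.5, 1.4, 2.7]
width: 0.0306
grasp_force: 30.0
```

```bash
python3 -m pendant '[[[-0.12,-0.05,0.01,0,0,0,-1]]]'
python3 -m pendant '[[[-0.1,0,0.01,0,0,0,-1]]]'
python3 -m pendant '[[[-0.08,0,0.01,0,0,0,-1],[0,0,0,0,0,0,-1]]]'
```

```text
time_s: 23.52
tcp_pos: [0.5344, 0.1457, 0.3832]
eef_rot: [-0.0, 0.691, 0.723, 0.001]
contact_force: [2.2, 18.1, -1.0]
width: 0.0306
grasp_force: 30.0
time_s: 23.65
tcp_pos: [0.5345, 0.1445, 0.3832]
eef_rot: [-0.001, 0.691, 0.723, 0.002]
contact_force: [-3.1, 22.1, 1.3]
width: 0.0308
grasp_force: 30.0
time_s: 23.9
tcp_pos: [0.5345, 0.1432, 0.3831]
eef_rot: [-0.001, 0.691, 0.723, 0.002]
contact_force: [-1.7, 19.3, 2.2]
width: 0.0307
grasp_force: 30.0
```

Rest stop felt. The ball slips in the pads at about 20 N, which kept the pressing force below 25 N. I'll unload, let go and lift clear.

```bash
python3 -m pendant '[[[0.06,0,0,0,0,0,-1],[0,0,0,0,0,0,0.5],[0,0,0,0,0,0,1],[0,0,0,0,0,0,1],[0,0,0,0,0,0,1],[0,0,0,0,0,0,1],[0,0,-0.5,0,0,0,1],[0,0,-1,0,0,0,1]]]'
python3 -m pendant '[[[0,0,-1,0,0,0,1],[0,0,-1,0,0,0,1],[0,0,-1,0,0,0,1],[0,1,0,0,0,0,1],[0,1,0,0,0,0,1],[0,1,0,0,0,0,1],[0,1,0,0,0,0,1],[0,1,0,0,0,0,1]]]'
python3 -m pendant '[[[-1,0,0,0,0,0,1],[-1,0,0,0,0,0,1],[-1,0,0,0,0,0,1],[-1,0,0,0,0,0,1],[-1,0,0,0,0,0,1],[-1,0,0,0,0,0,1],[-1,0,0,0,0,0,1],[0,0,0,0,0,0,1]]]'
python3 - <<'E'
from h import *
import pickle
s=vision.snapshot("side")
def blob(f,c,th):
    m=(f.max(2)<th).astype(np.uint8); n,l,st,ce=cv2.connectedComponentsWithStats(m)
    i=min((np.hypot(*(ce[i]-c)),i) for i in range(1,n) if st[i][4]>5)[1]; return ce[i],st[i]
print("knob (rest was 299.6,220.5)",blob(s["frame"],(300,220),60)); print("cap",blob(s["frame"],(323,243),60))
for k in (.15,.1475,.1425): print(k,px(s,[.535,k,.218]))
E
```

```text
time_s: 24.9
tcp_pos: [0.5345, 0.1437, 0.413]
eef_rot: [-0.0, 0.691, 0.723, -0.0]
contact_force: [0.6, -0.4, 0.3]
width: 0.0923
grasp_force: 0.0
time_s: 25.9
tcp_pos: [0.6352, 0.1482, 0.473]
eef_rot: [0.0, 0.691, 0.723, 0.0]
contact_force: [0.1, -0.7, 0.3]
width: 0.093
grasp_force: 0.0
time_s: 26.9
tcp_pos: [0.6409, 0.0068, 0.4722]
eef_rot: [-0.0, 0.692, 0.722, -0.0]
contact_force: [-0.5, 1.1, 0.3]
width: 0.0927
grasp_force: 0.0
knob (rest was 299.6,220.5) (array([300.75471698, 219.41509434]), array([297, 216,   8,   9,  53], dtype=int32))
cap (array([323.61904762, 243.04761905]), array([319, 240,   9,   9,  42], dtype=int32))
0.15 [[299.01318538 220.68088952]]
0.1475 [[299.48367446 220.24647884]]
0.1425 [[300.42030075 219.38167564]]
```

```bash
python3 -c "
from plant import robot
print(robot.job_done())"
```

```text
the job is handed in; nothing more can be done
None
```

I handed the job in at about 27 s. The cartridge lies in the saddles with its cap pressed until it came up solid on the fourth stroke; I judged that by force (about 19 N at the knob, under the 25 N crush limit), as the images were too coarse to measure the cap gap. The handle is back at its rest and released, and I felt no contact with anything else on the worktop.

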